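# Find the latched key and release it

### The job

One of the four identical black keys on the control box has been left latched down. Feel along the row: touch each key lightly with a fingertip, one after the other from left to right as seen from the robot, then press the latched key down until it lets go and springs up, so that all four keys stand raised. Do not push a raised key right down, do not pick anything up, and leave the loose things round the box where they lie.

Things in the scene. Friction and masses are not known exactly. Their poses are not given: they have to be found in the camera images.
- key_box: grey control box fixed to the table ahead and to the right of the robot, 116 mm deep (x), 250 mm wide (y, + to the left), deck 60 mm high; origin: centre of its underside, z up; turned 0 to 29 degrees clockwise. Keys stand in one row at y = 75, 25, -25, -75 mm, x = 0 on the box, each in a grey frame 38 mm wide, 44 mm deep, 3 mm high
- key_a_top (a point): centre of the top of a matt black key cap, 30 mm front to back, 26 mm wide, one of four identical keys in the row (the letter says nothing about its place in the row or its state); moves with the key; 76 mm above the table when raised, 71 mm when latched
- key_b_top (a point): centre of the top of a matt black key cap, 30 mm front to back, 26 mm wide, one of four identical keys in the row (the letter says nothing about its place in the row or its state); moves with the key; 76 mm above the table when raised, 71 mm when latched
- key_c_top (a point): centre of the top of a matt black key cap, 30 mm front to back, 26 mm wide, one of four identical keys in the row (the letter says nothing about its place in the row or its state); moves with the key; 76 mm above the table when raised, 71 mm when latched
- key_d_top (a point): centre of the top of a matt black key cap, 30 mm front to back, 26 mm wide, one of four identical keys in the row (the letter says nothing about its place in the row or its state); moves with the key; 76 mm above the table when raised, 71 mm when latched
- key_a (a joint): how far that key is down, m: 0 raised, 0.005 latched, 0.012 stop. A raised key is sprung: about 2 N starts it moving, plus 1 N per mm, and it comes back up when left. The latched key feels firm up to about 7 N; pressed with about 10 to 12 N to 0.009 or deeper, its latch lets go and it follows the finger up to 0 when the finger leaves
- key_b (a joint): how far that key is down, m: 0 raised, 0.005 latched, 0.012 stop. A raised key is sprung: about 2 N starts it moving, plus 1 N per mm, and it comes back up when left. The latched key feels firm up to about 7 N; pressed with about 10 to 12 N to 0.009 or deeper, its latch lets go and it follows the finger up to 0 when the finger leaves
- key_c (a joint): how far that key is down, m: 0 raised, 0.005 latched, 0.012 stop. A raised key is sprung: about 2 N starts it moving, plus 1 N per mm, and it comes back up when left. The latched key feels firm up to about 7 N; pressed with about 10 to 12 N to 0.009 or deeper, its latch lets go and it follows the finger up to 0 when the finger leaves
- key_d (a joint): how far that key is down, m: 0 raised, 0.005 latched, 0.012 stop. A raised key is sprung: about 2 N starts it moving, plus 1 N per mm, and it comes back up when left. The latched key feels firm up to about 7 N; pressed with about 10 to 12 N to 0.009 or deeper, its latch lets go and it follows the finger up to 0 when the finger leaves
- driver: screwdriver with a red handle, 210 mm long, 30 mm thick, lying on the table in front of the key box (robot side); origin under its middle
- nut: steel hex nut, 34 mm across, 16 mm tall, lying on the table behind the key box; origin at the centre of its underside
- shackle: steel bow shackle, 91x62x18 mm, lying on the table to the left of the key box; origin at the centre of its underside
- bolt: steel hex bolt, 67 mm long, lying on the table behind the key box; origin under its middle

How it is judged:
By the outcome, as a careful person would: the job done as asked, in the order asked, and still so for the second after the job is handed in, with the robot touching nothing.
It also fails if it takes over 43 s, if anything falls off the work surface, if the arm or the gripper's body presses on something with over 40 N, if the wrist force passes 120 N, or if a joint passes its speed limit or range.

### The arm

A 7-joint arm with a two-finger parallel gripper is mounted at the origin on the work surface; the furniture and walls round the work are solid. World frame = base frame: x ahead of the robot, y to its left, z up, the work surface at z = 0. Lengths are in m, angles in rad, forces in N, time in s.
With the tool pointing down it reaches from about 0.425 to 0.925 m from the base axis. Payload 6.8 kg.
Tool frame: the origin (TCP) lies between the finger pads; the fingertips stand finger_overhang ahead of it and the grasp point (between the pads) lies 6 mm ahead of it (finger_overhang is the distance from the TCP to the fingertips, in m); z points along the fingers, y is the line along which they close (so a half turn about z gives the same grasp; the last joint's range is limited). The gripper opens to 85 mm and grips with 20 to 120 N. Pads are 22 mm wide; open, the fingers measure 114 mm over their backs; the gripper's body (76 mm by 85 mm) begins 54 mm behind the grasp point. The pads swing forward as they close: fully open they stand 13 mm farther back than shut.
Start: joints at [-1.348, 0.477, 0.022, 1.555, -0.011, 1.109, -0.083], TCP at [0.219, 0.638, 0.256] pointing down, gripper open.
Joint ranges: [-2.96, 2.96], [-0.34, 2.1], [-1.41, 1.46], [0.24, 2.44], [-1.37, 4.51], [0.17, 1.92], [-2.96, 2.96]. Speed limits (rad/s): [2.39, 2.39, 3.14, 3.14, 3.14, 3.14, 3.14].

### API

Orientations are given as a unit quaternion [w, x, y, z].
In Python, from station import * gives the robot as it stands.
- The arm moves only by the tool drive_tool, never from a script. Its argument "increments" is a list of rows, each an object of numbers: "claw": the finger opening in m, from 0 to 0.0854; "dx", "dy", "dz": the shift along the tool's x, y, z in m; "wx", "wy", "wz": the turn, a rotation vector about the tool's x, y, z in degrees. A call has 1 to 20 rows; each row shifts and turns the commanded pose from where the row before left it, along the tool's axes as they then stand; what a row does not reach is not made up. A row lasts 1/8 s, in which the tool goes at most 62.5 mm and 10.7 degrees, less where a joint would pass 70% of its speed; a pose out of reach is approached as far as the arm can. A call with a gripper value outside its range is refused whole. The fingers move at their own pace and stop on an object; "newtons" is the grip in N (left out, the last holds). Time passes only in rows, so rows that do not move let the fingers close. It gives the time, the measured TCP pose, the force, the opening and the grip force at its end, in the units of the state.
- get_obs(): the state, without advancing time (a new reading comes with each control period).
- read_camera(name): name is "scene" or "top" or "wrist"; returns (picture, depth): 480x640x3 uint8, red, green, blue; 480x640 float32, m along the optical axis (not along the pixel's ray), 0 where there is no reading.
- calibration(name): a dict with "intrinsics" (3x3 intrinsics, pixels), "R" (3x3) and "t" (3): a world point X has camera coordinates R X + t; the wrist camera has in their place "mount" (4x4, takes a point from camera to tool coordinates, whose origin is the TCP and whose axes are the flange's). Camera axes: x right, y down, z forward; pixel columns grow to the right and rows downward; lengths in m; the calibration is good to about 2 mm. The wrist camera is an equidistant fisheye: a pixel r from the principal point sees the ray r / f radians off the axis. A picture is of the moment at which its call begins: read the wrist's pose just before it. calibration takes no time and is no camera call.
- hand_in(): hands the job in; it is judged then, once.
The state is a dict: "t": time; "q": joint angles; "joint_vel": joint speeds; "joint_torque": joint torques, N m; "eef_pos": TCP position; "tool_rot": TCP orientation; "contact_force": force on the tool from outside, world axes, zero at the start; "torque": the same for the moment, N m; "gripper_width": opening from 0.0 (shut) to 1.0 (fully open); "grasp_force": force on a finger pad.
Only numpy, scipy, OpenCV 4.12 (cv2) and the standard library are available. Lean on these libraries where they do the work, as an engineer would, in place of code of your own. Each camera call takes 0.05 s, during which the arm holds its last target. There are 200 camera calls.

## Working session

There is one attempt and no reset: what is moved stays moved. The work goes in short steps, Python scripts to look and compute and a tool call to move; the robot and the scene stay as the last step left them, time stands still between calls to the robot, and variables do not carry over. Pictures are saved under pics/ and viewed, at most 10 in all, crops included, and the job is handed in when it is done.

Besides the shell and the picture viewer there is one more tool, called by a JSON object that holds its "op" and its "data". drive_tool: Moves the arm, as the interface text tells. Its arguments: {"type":"object","properties":{"increments":{"type":"array","items":{"type":"object","properties":{"claw":{"type":"number"},"dx":{"type":"number"},"dy":{"type":"number"},"dz":{"type":"number"},"wx":{"type":"number"},"wy":{"type":"number"},"wz":{"type":"number"}}}},"newtons":{"type":"number"}},"required":["increments"]}

```bash
ls; mkdir -p pics; python3 - <<'E'
from station import *
import cv2,numpy as np
o=get_obs();print({k:np.round(v,4) if not isinstance(v,str) else v for k,v in o.items()})
for n in("scene","top"):
    p,d=read_camera(n);cv2.imwrite(f"pics/{n}0.png",p[:,:,::-1]);np.save(f"{n}0.npy",d)
    c=calibration(n);print(n,c)
print(calibration("wrist"))
E
```

```text
pics
{'t': np.float64(0.0), 'q': array([-1.3481,  0.4778,  0.0223,  1.5564, -0.0115,  1.1093, -0.0831]), 'joint_vel': array([-0.0024,  0.0009, -0.0011, -0.0011, -0.0015,  0.0008, -0.001 ]), 'joint_torque': array([-8.00000e-04, -5.96468e+01,  1.60730e+00, -2.81208e+01,
        1.23000e-02,  9.30000e-03,  0.00000e+00]), 'eef_pos': array([0.2191, 0.6379, 0.2553]), 'tool_rot': array([-1.000e-04,  1.646e-01,  9.864e-01, -9.000e-04]), 'contact_force': array([-0.1265,  0.7039, -0.2113]), 'torque': array([-0.0098,  0.0531,  0.0304]), 'grasp_force': np.float64(0.0), 'gripper_width': np.float64(1.0014)}
scene {'intrinsics': array([[610.15435731,   0.        , 319.39629516],
       [  0.        , 610.15435731, 235.83486737],
       [  0.        ,   0.        ,   1.        ]]), 'R': array([[ 0.79803745, -0.6025593 ,  0.00764976],
       [-0.37526996, -0.50686481, -0.77605446],
       [ 0.47149623,  0.61644979, -0.63061951]]), 't': array([-0.55627691,  0.13851928,  0.81505388])}
top {'intrinsics': array([[436.14137578,   0.        , 319.63162039],
       [  0.        , 436.14137578, 244.32642768],
       [  0.        ,   0.        ,   1.        ]]), 'R': array([[-0.05797564, -0.9983113 , -0.00365592],
       [-0.97686264,  0.05748442, -0.20599741],
       [ 0.2058597 , -0.0083715 , -0.97854571]]), 't': array([-0.20531254,  0.55208177,  0.80463345])}
{'intrinsics': array([[371.64829954,   0.        , 318.68575317],
       [  0.        , 371.64829954, 239.97119707],
       [  0.        ,   0.        ,   1.        ]]), 'mount': array([[-4.00483723e-05, -9.47233491e-01, -3.20544399e-01,
         8.28136843e-02],
       [ 9.99999987e-01,  1.12128420e-05, -1.58073426e-04,
        -5.19506450e-04],
       [ 1.53326657e-04, -3.20544401e-01,  9.47233479e-01,
        -1.18805119e-01],
       [ 0.00000000e+00,  0.00000000e+00,  0.00000000e+00,
         1.00000000e+00]])}
```

View pics/top0.png

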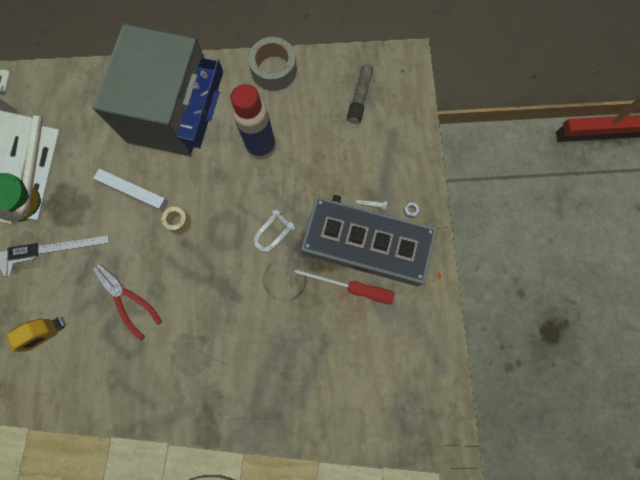

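View pics/scene0.png

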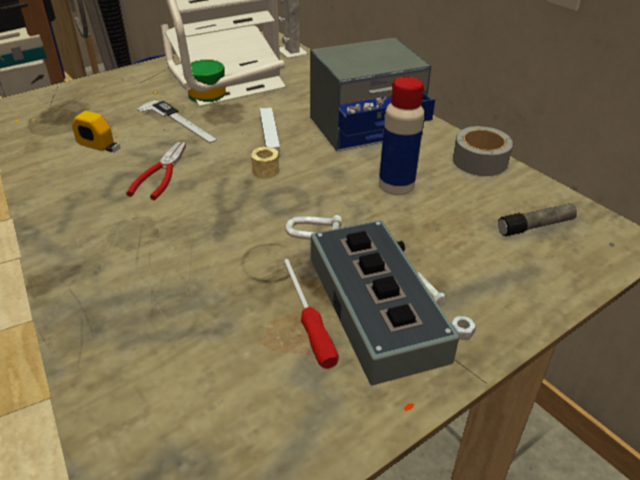

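The top view shows the box with its four keys at about (333,229), (357,236), (382,242) and (407,248). The shackle is at (272,230), the driver at (350,287), the bolt at (372,204) and the nut at (411,209). The scene view shows the same keys, which run from (358,241) to (401,316).

```bash
cat > h.py <<'E'
import numpy as np,cv2
from station import calibration
def plane(n,u,v,z):
    c=calibration(n);K,R,t=c["intrinsics"],c["R"],c["t"]
    r=R.T@np.linalg.solve(K,[u,v,1.]);o=-R.T@t
    return o+r*(z-o[2])/r[2]
E
python3 - <<'E'
from h import *
g=cv2.imread("pics/top0.png");g2=cv2.imread("pics/scene0.png")
a=cv2.resize(g[190:290,295:445],None,fx=5,fy=5,interpolation=cv2.INTER_CUBIC)
cv2.imwrite("pics/topc.png",a)
cv2.imwrite("pics/scenec.png",cv2.resize(g2[225:335,330:430],None,fx=5,fy=5,interpolation=cv2.INTER_CUBIC))
m=(g.max(2)<45).astype(np.uint8);m[:215]=0;m[265:]=0;m[:,:315]=0;m[:,425:]=0
n,l,s,c=cv2.connectedComponentsWithStats(m)
d=np.load("top0.npy")
for i in range(1,n):
    if s[i,4]>40:
        u,v=c[i];print(s[i],c[i],plane("top",u,v,.075),d[int(v),int(u)])
# corners of box deck
E
```

```text
[325 220  15  17  86] [333.08139535 228.59302326] [ 0.56512967 -0.26500418  0.075     ] 0.84933406
[350 227  15  17 116] [356.65517241 234.48275862] [ 0.55067687 -0.30995381  0.075     ] 0.8461671
[374 234  15  16 133] [381.08270677 241.35338346] [ 0.53427769 -0.35610998  0.075     ] 0.8428691
[399 241  15  16 129] [405.74418605 248.17829457] [ 0.51805694 -0.40240055  0.075     ] 0.8428141
```

View pics/topc.png

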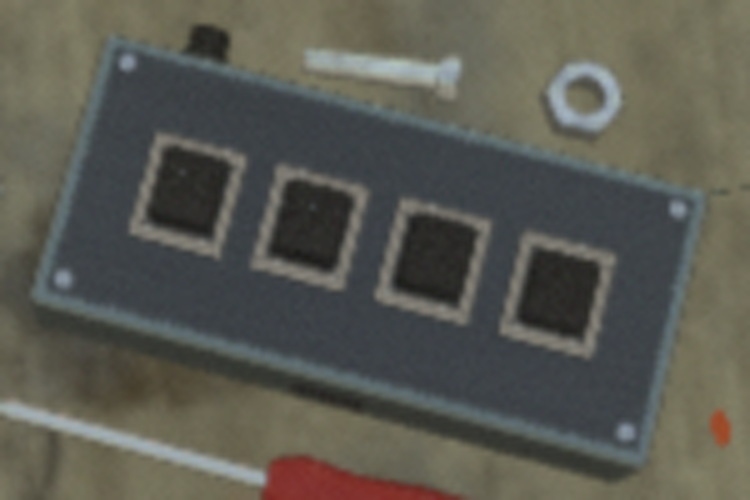

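The enlarged crop shows all four keys inside their frames. The deck corners are at crop pixels (112,40), (705,195), (640,460) and (38,295). I'll cross-check the key positions against those corners.

```bash
python3 - <<'E'
from h import *
import station
print([x for x in dir(station) if x[0]!='_'], getattr(station,'finger_overhang',None))
C=np.array([plane("top",295+u/5,190+v/5,.06) for u,v in[(112,40),(705,195),(640,460),(38,295)]])
print(C.round(4),np.linalg.norm(C-np.roll(C,-1,0),axis=1),C.mean(0))
d=(C[0]+C[3]-C[1]-C[2])[:2];d/=np.linalg.norm(d);print(np.degrees(np.arctan2(-d[0],d[1])))
for y in(.075,.025,-.025,-.075):print(C.mean(0)[:2]+d*y)
# frame centres from crop corners
for q in[[(155,135),(245,155),(220,257),(130,235)],[(522,230),(615,255),(590,357),(500,333)]]:
    print(np.mean([plane("top",295+u/5,190+v/5,.063) for u,v in q],0))
from station import *
c=calibration("scene")
g=cv2.imread("pics/scene0.png");m=(g.max(2)<45).astype(np.uint8);m[:228]=0;m[335:]=0;m[:,:342]=0;m[:,420:]=0
n,l,s,cc=cv2.connectedComponentsWithStats(m)
for i in range(1,n):
    if s[i,4]>60:print(s[i],cc[i],plane("scene",*cc[i],.072))
E
```

```text
['PlanningError', 'calibration', 'finger_overhang', 'get_obs', 'hand_in', 'read_camera'] 0.025
[[ 0.634  -0.2382  0.06  ]
 [ 0.556  -0.4692  0.06  ]
 [ 0.4526 -0.4322  0.06  ]
 [ 0.5311 -0.2032  0.06  ]] [0.24378971 0.10983285 0.24213116 0.10864661] [ 0.54342378 -0.33569766  0.06      ]
-18.80162274495825
[ 0.56759572 -0.26469965]
[ 0.5514811  -0.31203165]
[ 0.53536647 -0.35936366]
[ 0.51925184 -0.40669567]
[ 0.5672292  -0.26431171  0.063     ]
[ 0.51922978 -0.40598809  0.063     ]
[346 231  25  21 390] [358.11538462 240.98717949] [ 0.56297743 -0.26825565  0.072     ]
[359 252  26  23 430] [371.01627907 263.0744186 ] [ 0.54674894 -0.31513545  0.072     ]
[372 276  27  24 481] [385.18711019 287.33056133] [ 0.53043231 -0.36228172  0.072     ]
[387 304  29  23 457] [400.57111597 315.34573304] [ 0.51231082 -0.41107898  0.072     ]
```

{"op": "drive_tool", "data": {"increments": [{"claw":0,"dx":-0.02,"dy":-0.02},{"dx":-0.0397,"dy":-0.0408},{"dx":-0.0397,"dy":-0.0408},{"dx":-0.0397,"dy":-0.0408},{"dx":-0.0397,"dy":-0.0408},{"dx":-0.0397,"dy":-0.0408},{"dx":-0.0397,"dy":-0.0408},{"dx":-0.0397,"dy":-0.0408},{"dx":-0.0397,"dy":-0.0408},{"dx":-0.0397,"dy":-0.0408},{"dx":-0.0272,"dy":-0.0393},{"dx":-0.0272,"dy":-0.0393},{"dx":-0.0272,"dy":-0.0393},{"dx":-0.0272,"dy":-0.0393},{"dx":-0.0272,"dy":-0.0393},{"dx":-0.0272,"dy":-0.0393},{"dx":-0.0272,"dy":-0.0393},{"dx":-0.0272,"dy":-0.0393},{"dx":-0.0272,"dy":-0.0393},{}]}}

```text
schema error: expected keys claw, dx, dy, dz, wx, wy, wz
```

{"op": "drive_tool", "data": {"increments": [{"claw":0,"dx":-0.02,"dy":-0.02,"dz":0,"wx":0,"wy":0,"wz":0},{"claw":0,"dx":-0.04,"dy":-0.041,"dz":0,"wx":0,"wy":0,"wz":0},{"claw":0,"dx":-0.04,"dy":-0.041,"dz":0,"wx":0,"wy":0,"wz":0},{"claw":0,"dx":-0.04,"dy":-0.041,"dz":0,"wx":0,"wy":0,"wz":0},{"claw":0,"dx":-0.04,"dy":-0.041,"dz":0,"wx":0,"wy":0,"wz":0},{"claw":0,"dx":-0.04,"dy":-0.041,"dz":0,"wx":0,"wy":0,"wz":0},{"claw":0,"dx":-0.04,"dy":-0.041,"dz":0,"wx":0,"wy":0,"wz":0},{"claw":0,"dx":-0.04,"dy":-0.041,"dz":0,"wx":0,"wy":0,"wz":0},{"claw":0,"dx":-0.04,"dy":-0.041,"dz":0,"wx":0,"wy":0,"wz":0},{"claw":0,"dx":-0.04,"dy":-0.041,"dz":0,"wx":0,"wy":0,"wz":0},{"claw":0,"dx":-0.027,"dy":-0.039,"dz":0,"wx":0,"wy":0,"wz":0},{"claw":0,"dx":-0.027,"dy":-0.039,"dz":0,"wx":0,"wy":0,"wz":0},{"claw":0,"dx":-0.027,"dy":-0.039,"dz":0,"wx":0,"wy":0,"wz":0},{"claw":0,"dx":-0.027,"dy":-0.039,"dz":0,"wx":0,"wy":0,"wz":0},{"claw":0,"dx":-0.027,"dy":-0.039,"dz":0,"wx":0,"wy":0,"wz":0},{"claw":0,"dx":-0.027,"dy":-0.039,"dz":0,"wx":0,"wy":0,"wz":0},{"claw":0,"dx":-0.027,"dy":-0.039,"dz":0,"wx":0,"wy":0,"wz":0},{"claw":0,"dx":-0.027,"dy":-0.039,"dz":0,"wx":0,"wy":0,"wz":0},{"claw":0,"dx":-0.027,"dy":-0.039,"dz":0,"wx":0,"wy":0,"wz":0},{"claw":0,"dx":0,"dy":0,"dz":0,"wx":0,"wy":0,"wz":0}]}}

```text
t: 2.6
eef_pos: [0.5672, -0.2683, 0.2559]
tool_rot: [-0.0, 0.168, 0.986, -0.001]
contact_force: [0.5, -0.7, -0.5]
gripper_width: 0.001
grasp_force: 0.0
```

{"op": "drive_tool", "data": {"increments": [{"claw":0,"dx":0.001,"dy":0.004,"dz":0.04,"wx":0,"wy":0,"wz":0},{"claw":0,"dx":0,"dy":0,"dz":0.05,"wx":0,"wy":0,"wz":0},{"claw":0,"dx":0,"dy":0,"dz":0.04,"wx":0,"wy":0,"wz":0},{"claw":0,"dx":0,"dy":0,"dz":0.015,"wx":0,"wy":0,"wz":0},{"claw":0,"dx":0,"dy":0,"dz":0,"wx":0,"wy":0,"wz":0},{"claw":0,"dx":0,"dy":0,"dz":0,"wx":0,"wy":0,"wz":0}]}}

```text
t: 3.35
eef_pos: [0.5695, -0.2601, 0.113]
tool_rot: [0.001, 0.165, 0.986, -0.0]
contact_force: [0.4, 0.5, -0.9]
gripper_width: -0.0
grasp_force: 0.0
```

```bash
python3 - <<'E'
from station import *
import cv2,numpy as np
p,d=read_camera("wrist");q,_=read_camera("scene")
cv2.imwrite("pics/w1.png",np.hstack([p[:,:,::-1][:,120:520],cv2.resize(q[200:360,310:443,::-1],(399,480))]))
E
```

```text
(no output)
```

View pics/w1.png

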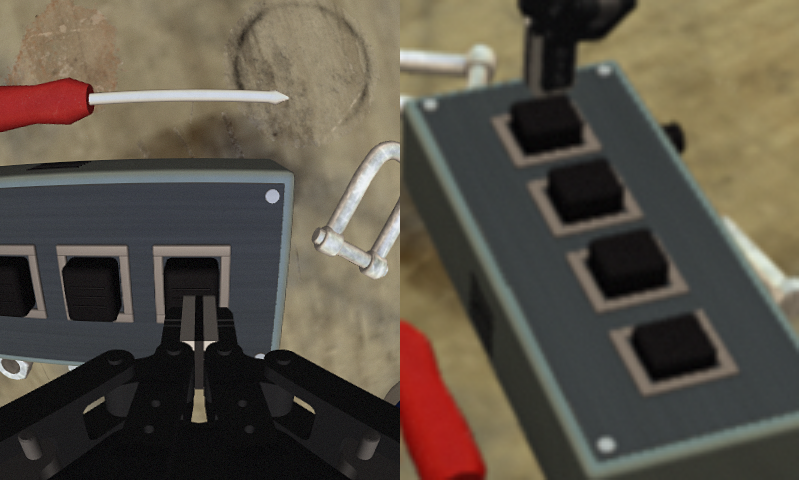

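The left half (wrist) shows the closed fingers over the leftmost key, a few mm to its left, with the tip at about (198,300) and the key centre at about (190,285). The right half (scene) shows the tip above and behind that key, clear of it. I'll correct by -4 mm in y and go down.

{"op": "drive_tool", "data": {"increments": [{"claw":0,"dx":0.001,"dy":-0.004,"dz":0.005,"wx":0,"wy":0,"wz":0},{"claw":0,"dx":0,"dy":0,"dz":0.005,"wx":0,"wy":0,"wz":0},{"claw":0,"dx":0,"dy":0,"dz":0,"wx":0,"wy":0,"wz":0},{"claw":0,"dx":0,"dy":0,"dz":0,"wx":0,"wy":0,"wz":0}]}}

```text
t: 3.95
eef_pos: [0.5661, -0.2632, 0.1012]
tool_rot: [-0.0, 0.165, 0.986, 0.0]
contact_force: [-0.7, 0.1, -0.8]
gripper_width: -0.0
grasp_force: 0.0
```

{"op": "drive_tool", "data": {"increments": [{"claw":0,"dx":0,"dy":0,"dz":0.002,"wx":0,"wy":0,"wz":0},{"claw":0,"dx":0,"dy":0,"dz":0,"wx":0,"wy":0,"wz":0},{"claw":0,"dx":0,"dy":0,"dz":0,"wx":0,"wy":0,"wz":0}]}}

```text
t: 4.32
eef_pos: [0.5662, -0.2632, 0.0995]
tool_rot: [0.0, 0.165, 0.986, 0.0]
contact_force: [-1.7, -0.2, 4.3]
gripper_width: 0.001
grasp_force: 1.7
```

{"op": "drive_tool", "data": {"increments": [{"claw":0,"dx":0,"dy":0,"dz":0.001,"wx":0,"wy":0,"wz":0},{"claw":0,"dx":0,"dy":0,"dz":0,"wx":0,"wy":0,"wz":0},{"claw":0,"dx":0,"dy":0,"dz":0,"wx":0,"wy":0,"wz":0}]}}

```text
t: 4.7
eef_pos: [0.5662, -0.2632, 0.0984]
tool_rot: [0.0, 0.165, 0.986, 0.0]
contact_force: [-1.1, 0.0, 5.0]
gripper_width: -0.0
grasp_force: 2.2
```

{"op": "drive_tool", "data": {"increments": [{"claw":0,"dx":0,"dy":0,"dz":-0.012,"wx":0,"wy":0,"wz":0},{"claw":0,"dx":0,"dy":-0.02,"dz":0,"wx":0,"wy":0,"wz":0},{"claw":0,"dx":0,"dy":-0.03,"dz":0,"wx":0,"wy":0,"wz":0},{"claw":0,"dx":0,"dy":0,"dz":0.006,"wx":0,"wy":0,"wz":0},{"claw":0,"dx":0,"dy":0,"dz":0,"wx":0,"wy":0,"wz":0},{"claw":0,"dx":0,"dy":0,"dz":0.003,"wx":0,"wy":0,"wz":0},{"claw":0,"dx":0,"dy":0,"dz":0.002,"wx":0,"wy":0,"wz":0},{"claw":0,"dx":0,"dy":0,"dz":0,"wx":0,"wy":0,"wz":0},{"claw":0,"dx":0,"dy":0,"dz":0,"wx":0,"wy":0,"wz":0}]}}

```text
t: 5.82
eef_pos: [0.5504, -0.3097, 0.0995]
tool_rot: [0.0, 0.164, 0.986, 0.0]
contact_force: [-0.2, 2.3, 3.9]
gripper_width: 0.001
grasp_force: 1.7
```

Key 2 gave 3.9 N at the raised height, so it is probably raised. Pushing 1 mm further shows whether it's sprung.

{"op": "drive_tool", "data": {"increments": [{"claw":0,"dx":0,"dy":0,"dz":0.001,"wx":0,"wy":0,"wz":0},{"claw":0,"dx":0,"dy":0,"dz":0,"wx":0,"wy":0,"wz":0},{"claw":0,"dx":0,"dy":0,"dz":0,"wx":0,"wy":0,"wz":0}]}}

```text
t: 6.2
eef_pos: [0.5503, -0.31, 0.0984]
tool_rot: [0.0, 0.164, 0.986, 0.0]
contact_force: [-0.0, 3.7, 5.3]
gripper_width: -0.002
grasp_force: 2.2
```

{"op": "drive_tool", "data": {"increments": [{"claw":0,"dx":0,"dy":0,"dz":-0.012,"wx":0,"wy":0,"wz":0},{"claw":0,"dx":0,"dy":-0.02,"dz":0,"wx":0,"wy":0,"wz":0},{"claw":0,"dx":0,"dy":-0.03,"dz":0,"wx":0,"wy":0,"wz":0},{"claw":0,"dx":0,"dy":0,"dz":0.006,"wx":0,"wy":0,"wz":0},{"claw":0,"dx":0,"dy":0,"dz":0,"wx":0,"wy":0,"wz":0},{"claw":0,"dx":0,"dy":0,"dz":0.003,"wx":0,"wy":0,"wz":0},{"claw":0,"dx":0,"dy":0,"dz":0.002,"wx":0,"wy":0,"wz":0},{"claw":0,"dx":0,"dy":0,"dz":0,"wx":0,"wy":0,"wz":0},{"claw":0,"dx":0,"dy":0,"dz":0,"wx":0,"wy":0,"wz":0}]}}

```text
t: 7.32
eef_pos: [0.534, -0.3573, 0.0995]
tool_rot: [0.0, 0.164, 0.986, 0.0]
contact_force: [-1.2, 1.4, 3.8]
gripper_width: -0.003
grasp_force: 1.7
```

Key 3 is raised too, since it met the tip well above the latched height. Key 4 is next, and I'll stop first at the same height.

{"op": "drive_tool", "data": {"increments": [{"claw":0,"dx":0,"dy":0,"dz":-0.011,"wx":0,"wy":0,"wz":0},{"claw":0,"dx":0,"dy":-0.02,"dz":0,"wx":0,"wy":0,"wz":0},{"claw":0,"dx":0,"dy":-0.03,"dz":0,"wx":0,"wy":0,"wz":0},{"claw":0,"dx":0,"dy":0,"dz":0.006,"wx":0,"wy":0,"wz":0},{"claw":0,"dx":0,"dy":0,"dz":0,"wx":0,"wy":0,"wz":0},{"claw":0,"dx":0,"dy":0,"dz":0.003,"wx":0,"wy":0,"wz":0},{"claw":0,"dx":0,"dy":0,"dz":0.002,"wx":0,"wy":0,"wz":0},{"claw":0,"dx":0,"dy":0,"dz":0,"wx":0,"wy":0,"wz":0},{"claw":0,"dx":0,"dy":0,"dz":0,"wx":0,"wy":0,"wz":0}]}}

```text
t: 8.45
eef_pos: [0.5176, -0.4049, 0.0993]
tool_rot: [0.0, 0.164, 0.986, -0.0]
contact_force: [0.4, -0.3, 0.4]
gripper_width: -0.002
grasp_force: 0.0
```

{"op": "drive_tool", "data": {"increments": [{"claw":0,"dx":0,"dy":0,"dz":0.001,"wx":0,"wy":0,"wz":0},{"claw":0,"dx":0,"dy":0,"dz":0,"wx":0,"wy":0,"wz":0},{"claw":0,"dx":0,"dy":0,"dz":0,"wx":0,"wy":0,"wz":0}]}}

```text
t: 8.82
eef_pos: [0.5175, -0.405, 0.0983]
tool_rot: [-0.0, 0.165, 0.986, 0.0]
contact_force: [0.7, 0.1, -0.3]
gripper_width: 0.002
grasp_force: 0.0
```

There's no contact where the raised keys pushed back, so key 4 is the latched one. I'll touch it lightly before pressing.

{"op": "drive_tool", "data": {"increments": [{"claw":0,"dx":0,"dy":0,"dz":0.002,"wx":0,"wy":0,"wz":0},{"claw":0,"dx":0,"dy":0,"dz":0,"wx":0,"wy":0,"wz":0},{"claw":0,"dx":0,"dy":0,"dz":0,"wx":0,"wy":0,"wz":0}]}}

```text
t: 9.2
eef_pos: [0.5175, -0.4051, 0.0964]
tool_rot: [0.0, 0.165, 0.986, -0.0]
contact_force: [-0.5, -1.2, 1.8]
gripper_width: 0.001
grasp_force: 0.6
```

{"op": "drive_tool", "data": {"increments": [{"claw":0,"dx":0,"dy":0,"dz":0.0005,"wx":0,"wy":0,"wz":0},{"claw":0,"dx":0,"dy":0,"dz":0,"wx":0,"wy":0,"wz":0},{"claw":0,"dx":0,"dy":0,"dz":0,"wx":0,"wy":0,"wz":0}]}}

```text
t: 9.57
eef_pos: [0.5176, -0.4052, 0.0963]
tool_rot: [0.0, 0.165, 0.986, -0.0]
contact_force: [-0.4, 0.6, 5.6]
gripper_width: 0.002
grasp_force: 2.7
```

It's firm: 5.6 N with no travel. Now I'll press through the latch.

{"op": "drive_tool", "data": {"increments": [{"claw":0,"dx":0,"dy":0,"dz":0.002,"wx":0,"wy":0,"wz":0},{"claw":0,"dx":0,"dy":0,"dz":0.002,"wx":0,"wy":0,"wz":0},{"claw":0,"dx":0,"dy":0,"dz":0.001,"wx":0,"wy":0,"wz":0},{"claw":0,"dx":0,"dy":0,"dz":0,"wx":0,"wy":0,"wz":0},{"claw":0,"dx":0,"dy":0,"dz":0,"wx":0,"wy":0,"wz":0}]}}

```text
t: 10.2
eef_pos: [0.5176, -0.4052, 0.092]
tool_rot: [0.0, 0.165, 0.986, 0.0]
contact_force: [-3.2, 3.1, 11.1]
gripper_width: 0.001
grasp_force: 5.6
```

That's about 9.4 mm down, right at the threshold. I'll add 1 mm, then check the key on the way up at a light-touch height.

{"op": "drive_tool", "data": {"increments": [{"claw":0,"dx":0,"dy":0,"dz":0.001,"wx":0,"wy":0,"wz":0},{"claw":0,"dx":0,"dy":0,"dz":0,"wx":0,"wy":0,"wz":0},{"claw":0,"dx":0,"dy":0,"dz":0,"wx":0,"wy":0,"wz":0}]}}

```text
t: 10.58
eef_pos: [0.5176, -0.4052, 0.0911]
tool_rot: [0.0, 0.165, 0.986, 0.0]
contact_force: [-2.2, 2.4, 12.8]
gripper_width: -0.001
grasp_force: 6.1
```

{"op": "drive_tool", "data": {"increments": [{"claw":0,"dx":0,"dy":0,"dz":-0.003,"wx":0,"wy":0,"wz":0},{"claw":0,"dx":0,"dy":0,"dz":-0.0045,"wx":0,"wy":0,"wz":0},{"claw":0,"dx":0,"dy":0,"dz":0,"wx":0,"wy":0,"wz":0},{"claw":0,"dx":0,"dy":0,"dz":0,"wx":0,"wy":0,"wz":0}]}}

```text
t: 11.08
eef_pos: [0.5176, -0.4052, 0.0976]
tool_rot: [0.0, 0.165, 0.986, -0.0]
contact_force: [-0.6, 1.2, 4.9]
gripper_width: -0.0
grasp_force: 2.6
```

The key still pushes back with 4.9 N above the latched height, so it has let go and is following the finger up. I'll retreat and look.

{"op": "drive_tool", "data": {"increments": [{"claw":0,"dx":0,"dy":0,"dz":-0.006,"wx":0,"wy":0,"wz":0},{"claw":0,"dx":0,"dy":0,"dz":-0.03,"wx":0,"wy":0,"wz":0},{"claw":0,"dx":0,"dy":0,"dz":-0.05,"wx":0,"wy":0,"wz":0},{"claw":0,"dx":0,"dy":0,"dz":-0.05,"wx":0,"wy":0,"wz":0},{"claw":0,"dx":0,"dy":0,"dz":0,"wx":0,"wy":0,"wz":0},{"claw":0,"dx":0,"dy":0,"dz":0,"wx":0,"wy":0,"wz":0}]}}

```text
t: 11.82
eef_pos: [0.5171, -0.4044, 0.2325]
tool_rot: [-0.001, 0.165, 0.986, 0.0]
contact_force: [0.0, 0.1, -0.8]
gripper_width: 0.002
grasp_force: 0.0
```

```bash
python3 - <<'E'
from station import *
import cv2,numpy as np
p,d=read_camera("wrist");q,e=read_camera("scene")
a=cv2.imread("pics/scene0.png")[200:360,310:443]
cv2.imwrite("pics/end.png",np.hstack([cv2.resize(a,(399,480)),cv2.resize(q[200:360,310:443,::-1],(399,480))]))
d0=np.load("scene0.npy")
for u,v in[(358,239),(371,261),(385,285),(400,313)]:
    w=np.s_[v-3:v+3,u-3:u+3];print(np.median(d0[w]),np.median(e[w]))
E
```

```text
0.8680773 0.8661183
0.8304558 0.8298006
0.7930248 0.793604
0.76218885 0.75535965
```

View pics/end.png

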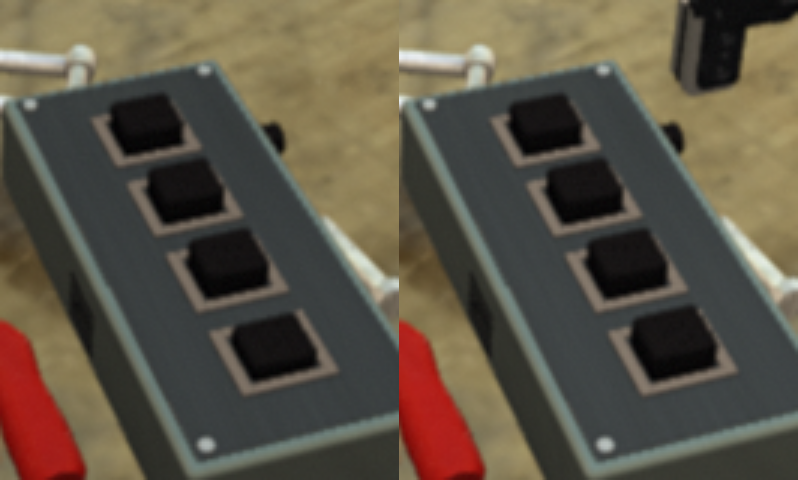

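Before is on the left and after on the right. The rightmost key, at about (675,340), now stands as high as the others, and the gripper is well clear.

```bash
python3 -c "
from station import *
print(hand_in())"
```

```text
the job is handed in; nothing more can be done
None
```

I touched all four keys lightly from left to right, found the rightmost one latched, and pressed it until it let go; all four now stand raised, nothing else was disturbed, and the job was handed in at about 12 s.

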